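Pepper mill out of its slanted holder and upright over the pan

ROBOT

A 7-joint arm with a two-finger parallel gripper is mounted at the origin on the work surface. World frame = base frame: x ahead of the robot, y to its left, z up, the work surface at z = 0. Lengths are in m, angles in rad, forces in N, time in s.
With the tool pointing down it reaches from about 0.4 to 0.85 m from the base axis. Payload 10.4 kg.
Tool frame: the origin (TCP) lies midway between the tips of the shut fingers; the grasp point (between the pads) lies 19 mm behind it; z points along the fingers, y is the line along which they close (so a half turn about z gives the same grasp; the last joint's range is limited). The gripper opens to 87 mm and grips with 3 to 60 N. Pads are 19 mm wide; open, the fingers measure 117 mm over their backs; the gripper's body (75 mm by 190 mm) begins 51 mm behind the grasp point.
Start: joints at [1.119, 0.332, -0.065, 1.46, 0.022, 1.35, -0.088], TCP at [0.26, -0.568, 0.223] pointing down, gripper open.
Joint ranges: [-2.6, 2.6], [-0.5, 2.12], [-1.47, 1.34], [0.16, 2.42], [-1.27, 4.41], [0.06, 2.06], [-2.6, 2.6]. Speed limits (rad/s): [2.22, 2.22, 2.79, 2.79, 3.14, 3.14, 3.14].

INTERFACE

Orientations are given as a unit quaternion [w, x, y, z].
In Python, from bench import sensors, imaging, finish_job, spotter gives the robot as it stands.
- The arm moves only by the tool apply_moves, never from a script. Its argument "moves" is a list of rows, each a list of 7 numbers: the turn, a rotation vector about the tool's x, y, z in units of 90 degrees (1.0 is 90 degrees), then the shift along the tool's x, y, z in units of 800 mm (1.0 is 800 mm), then the opening, from -1 (shut) to 1 (fully open). In form: [[rx, ry, rz, dx, dy, dz, jaw], ...]. A call has exactly 5 rows; each row shifts and turns the commanded pose from where the row before left it, along the tool's axes as they then stand; what a row does not reach is not made up. A row lasts 1/8 s, in which the tool goes at most 62.5 mm and 10.7 degrees, less where a joint would pass 70% of its speed; a pose out of reach is approached as far as the arm can. A call with a number of a shift or a turn outside -1 to 1 is refused whole. A call with a gripper value outside its range is refused whole. The fingers move at their own pace and stop on an object; "squeeze" is the grip in N (left out, the last holds). Time passes only in rows, so rows that do not move let the fingers close, or fill a call up. It gives the time, the measured TCP pose, the force, the opening and the grip force at its end, in the units of the state.
- sensors.observe(): the state, without advancing time (a new reading comes with each control period).
- imaging.capture(name): name is "scene" or "top" or "wrist"; returns a dict with "img" (420x560x3 uint8, blue, green, red), "range_z" (420x560 float32, m along the optical axis (not along the pixel's ray), 0 where there is no reading), "K" (3x3 intrinsics, pixels), "dist_coeffs" ([k1, k2, p1, p2, k3] as OpenCV has them; the pictures are not rectified), "position" and "attitude" of the camera in the world. Camera axes: x right, y down, z forward; pixel columns grow to the right and rows downward; lengths in m; the calibration is good to about 2 mm. A picture is of the moment at which its call begins.
- finish_job(): hands the job in; it is judged then, once.
Trained networks look in a picture, given as the dict that the camera call returned (one of the last four; its "shot" number tells which), for a name from the list of things; names that differ only in an ending like _2 or _b are one class to them, and where a whole thing is asked for, a point or a joint stands for the part that bears it (a point fixed in the world has none). Each returns a list of dicts, best first, with "confidence" (0 to 1); they miss things now and then, are a little off and sometimes report something else, mostly with a low value. They report only what shows in the picture. A call takes as long as a camera call. They do not tell look-alikes from the thing itself.
- spotter.cut_out(picture, name): "region" (420x560 bool, what is visible of it) and "rect" ([left, top, width, height] in pixels, round what is visible of it).
The state is a dict: "clock": time; "joint_pos": joint angles; "qd": joint speeds; "joint_torque": joint torques, N m; "tool_pos": TCP position; "tcp_rot": TCP orientation; "wrist_force": force on the tool from outside, world axes, zero at the start; "torque": the same for the moment, N m; "finger_gap": opening from 0.0 (shut) to 1.0 (fully open); "finger_force": force on a finger pad.
Only numpy, scipy, OpenCV 4.12 (cv2) and the standard library are available. Lean on these libraries where they do the work, as an engineer would, in place of code of your own. Each camera call takes 0.05 s, during which the arm holds its last target. There are 200 camera calls.

TASK

Push the metal keeper of the slanted mill holder to the left, as seen from the robot, until it clicks into its open position; then draw the wooden pepper mill out of its pocket, turn it upright and hold it still over the middle of the frying pan, its foot about 10 to 15 cm above the rim, ready for grinding. Finish while holding it there: do not put it down or let go, and leave the pan, the salt shaker and all the other things on the worktop where they are.

Things in the scene. Friction and masses are not known exactly. Their poses are not given: they have to be found in the camera images.
- holder: Fixed wooden holder block, base 160 x 280 mm (long side along y), 100 mm high, yawed 0.05 to 0.5 rad clockwise. Origin: centre of its underside; x away from the robot, y left. Two square pockets, 47 mm wide, 52 mm deep along their axes, which lean 40 deg (0.698 rad) towards the robot: direction (-0.643, 0, 0.766) in its frame. Mill's pocket at y = -30 mm, salt shaker's at y = -110 mm.
- pocket (a point): Centre of the floor of the mill's pocket, at (45, -30, 36) mm in the holder's frame; axes as the holder's (not tilted). Along the pocket's axis from here: board 52 mm, keeper plate 54 to 58 mm, top of the keeper's tab 96 mm.
- keeper (a joint): Travel (m) of the aluminium keeper, a forked 4 mm plate on the sloped board that slides along the holder's +y. At 0 its fork lies round the mill's waist over its foot, so the mill cannot come out; starts at 0 to 0.012. Drag 1.2 N; at about 0.035 it meets a spring detent (peak about 7 N), passes it at 0.0405 and snaps to the stop at 0.045 (open, mill free).
- keeper_tab (a point): Point in the keeper's tab, 10 mm below its top, to push or pinch; moves with the keeper. The tab is an upright lug 36 mm (up the slope) x 12 mm (along the slide) x 38 mm tall (along the pocket axis). Keeper closed, it is 95 mm to the +y side of the mill's axis. Its axes are tilted with the pocket: z along the pocket axis, y along the slide.
- mill: Pepper mill, dark wood, round, 118 mm tall, 0.22 kg. Origin: centre of its foot; z along its axis to the head. Foot 44 mm in diameter from 0 to 48 mm, waist 26 mm from 53 to 66 mm, head 38 mm from 76 to 106 mm (grip here), small steel nut to 118 mm. Starts in its pocket along the pocket's axis, leaning 40 deg towards the robot; waist and head stand out.
- mill_head (a point): Centre of the mill's head, on its axis, 91 mm from the foot; axes as the mill.
- pan: Loose dark steel frying pan on the black glass hob (6 mm thick): 210 mm across the rim, 45 mm high, rim 51 mm above the worktop. Black handle points roughly at the robot (its -x), rises to 65 mm above the pan's underside, ends 280 mm from its centre. Origin: centre of its underside.
- salt: Salt shaker of glass with a steel cap, 44 mm in diameter, 74 mm tall, in the other pocket, leaning as the mill does. Origin: centre of its foot. Leave alone.
- spatula: Kitchen spatula, 240 mm long, lying along x between the holder and the hob. Origin: near its middle, on the worktop. Leave alone.
- mug: White mug, 80 mm in diameter, 90 mm high. Origin: centre of its foot. Leave alone.
- jar: Glass jar with a steel cap, 60 mm in diameter, 90 mm high. Origin: centre of its foot. Leave alone.
- bowl: Blue bowl, 110 mm in diameter, 50 mm high. Origin: centre of its foot. Leave alone.
- can: Steel can, 74 mm in diameter, 100 mm high. Origin: centre of its foot. Leave alone.
- lemon: Yellow lemon standing on end, 54 mm in diameter, 56 mm high. Origin: its underside. Leave alone.
Not all that is in view belongs to the job. What is meant by the mill is not orange or yellow, and is the larger of those in its own colour.

How it is judged:
On the way, in this order (a step that is already met when the one before it is completed fails the run):
1. the keeper is pushed open past its detent (value of joint keeper above 0.042 m), for 0.2 s.
2. the mill is drawn out of the holder in the gripper (value of joint keeper above 0.042 m and contact force between the fingers and mill above 1 N and height (world z) of mill above 0.1 m and contact force between mill and holder below 0.2 N), for 0.1 s.
At the end, for the whole second after the job is handed in: The keeper stands open beyond its detent (over 42 mm); the mill is held in the fingers, still, head up within 0.17 rad of vertical, its foot 130 to 240 mm above the worktop (about 8 to 19 cm above the pan's rim) and within 60 mm, seen from above, of the pan's centre, touching neither pan nor holder (value of joint keeper above 0.042 m and contact force between the fingers and mill above 1 N and height (world z) of mill between 0.13 and 0.24 m and angle between mill's own z axis and vertical below 0.17 rad and horizontal distance between mill and pan below 0.06 m and linear speed of mill below 0.03 m/s and angular speed of mill below 0.2 rad/s and contact force between mill and pan below 0.2 N and contact force between mill and holder below 0.2 N); the arm keeps its last pose, push and grip.
It fails at once if the pan is shifted by more than 30 mm (distance of pan from where it was at the start of the episode above 0.03 m).
It fails at once if the salt shaker is shifted by more than 20 mm (distance of salt from where it was at the start of the episode above 0.02 m).
It fails at once if another thing on the worktop is shifted by more than 40 mm (distance of any of spatula, mug, jar, bowl, can, lemon from where it was at the start of the episode above 0.04 m).
It also fails if it takes over 64 s, if anything falls off the work surface, if the arm or the gripper's body presses on something with over 40 N, if the wrist force passes 120 N, or if a joint passes its speed limit or range.

## Working session

There is one attempt and no reset: what is moved stays moved. The work goes in short steps, Python scripts to look and compute and a tool call to move; the robot and the scene stay as the last step left them, time stands still between calls to the robot, and variables do not carry over. Pictures are saved under pics/ and viewed, at most 10 in all, crops included, and the job is handed in when it is done.

Besides the shell and the picture viewer there is one more tool, called after "Emit:" as name(argument=value, ...), one argument or row to a line, values as JSON. apply_moves: Moves the arm, as the interface text tells. Its arguments: {"type":"object","properties":{"moves":{"type":"array","items":{"type":"array","items":{"type":"number"}}},"squeeze":{"type":"number"}},"required":["moves"]}

```bash
ls; mkdir -p pics
cat > h.py <<'E'
import numpy as np, cv2
from bench import sensors, imaging, finish_job, spotter
from scipy.spatial.transform import Rotation as R
def rot(q): return R.from_quat([q[1],q[2],q[3],q[0]])
def cloud(p, mask=None, step=1):
    z=p["range_z"]; m=z>0
    if mask is not None: m&=mask
    v,u=np.nonzero(m)
    n=cv2.undistortPoints(np.stack([u,v],1).astype(np.float64)[:,None],np.array(p["K"]),np.array(p["dist_coeffs"]))[:,0]
    d=z[v,u][:,None]
    c=np.hstack([n*d,d])
    return rot(p["attitude"]).apply(c)+np.array(p["position"]), np.stack([u,v],1)
E
python3 - <<'E'
from h import *
s=sensors.observe(); print({k:np.round(v,3) for k,v in s.items()})
ps={n:imaging.capture(n) for n in("scene","top")}
for n,p in ps.items():
    print(n,p["position"],p["attitude"])
    cv2.imwrite(f"pics/{n}0.png",p["img"])
    for t in("holder","keeper","mill","pan","salt","spatula","mug","jar","bowl","can","lemon"):
        for r in spotter.cut_out(p,t)[:3]:
            c,_=cloud(p,r["region"])
            print(n,t,round(r["confidence"],2),r["rect"],np.round(np.median(c,0),3) if len(c) else None, np.round(c.max(0),3) if len(c) else None)
E
```

```text
pics
{'clock': np.float64(0.0), 'joint_pos': array([ 1.119,  0.333, -0.065,  1.461,  0.022,  1.35 , -0.088]), 'qd': array([ 0.001, -0.001,  0.001, -0.   ,  0.001, -0.001, -0.   ]), 'joint_torque': array([-0.0000e+00, -6.2325e+01,  2.5000e-02, -3.8990e+01, -6.1000e-02,
        4.0000e-02,  0.0000e+00]), 'tool_pos': array([ 0.26 , -0.568,  0.222]), 'tcp_rot': array([-0.001,  0.977,  0.213, -0.   ]), 'wrist_force': array([ 0.327,  0.571, -0.857]), 'torque': array([ 0.016, -0.013, -0.002]), 'finger_force': np.float64(0.0), 'finger_gap': np.float64(0.999)}
scene [ 1.31657342 -0.06474472  1.42785877] [-0.18844346  0.6964757   0.66794367 -0.18237851]
scene holder 0.94 [179.7, 204.3, 99.0, 73.2] [ 0.628 -0.196  0.066] [ 0.726 -0.048  0.121]
scene keeper 0.52 [215.6, 226.2, 37.3, 17.3] [ 0.616 -0.161  0.084] [ 0.654 -0.121  0.121]
scene mill 0.92 [216.3, 155.7, 15.6, 30.8] [ 0.34  -0.226  0.034] [ 0.408 -0.202  0.049]
scene mill 0.67 [125.8, 252.9, 25.9, 12.2] [ 0.662 -0.476  0.025] [ 0.676 -0.446  0.04 ]
scene mill 0.52 [174.1, 172.5, 17.0, 21.0] [ 0.392 -0.366  0.025] [ 0.422 -0.342  0.041]
[... 1783 characters left out ...]
036  0.025] [0.785 0.008 0.096]
top jar 0.78 [220.5, 131.3, 25.6, 25.7] [0.762 0.087 0.088] [0.822 0.13  0.096]
top jar 0.37 [306.6, 180.3, 43.7, 32.4] [ 0.613 -0.178  0.084] [ 0.655 -0.123  0.123]
top bowl 0.91 [432.3, 223.5, 33.8, 36.4] [ 0.485 -0.567  0.022] [ 0.541 -0.499  0.057]
top bowl 0.74 [166.4, 180.3, 73.3, 132.8] [0.557 0.178 0.015] [0.665 0.294 0.079]
top bowl 0.39 [68.4, 212.3, 38.7, 25.0] [0.53  0.501 0.097] [0.574 0.6   0.107]
top can 0.84 [70.7, 213.5, 35.4, 21.0] [0.532 0.5   0.098] [0.569 0.549 0.107]
top lemon 0.6 [288.4, 138.4, 21.0, 20.3] [ 0.763 -0.104  0.047] [ 0.803 -0.078  0.058]
top lemon 0.29 [336.9, 199.7, 15.2, 24.9] [ 0.568 -0.232  0.118] [ 0.601 -0.211  0.134]
```

Run:
```python
import cv2
a=cv2.imread("pics/top0.png")[130:340,180:460]
cv2.imwrite("pics/t1.png",cv2.resize(a,(800,600),interpolation=cv2.INTER_CUBIC))
a=cv2.imread("pics/scene0.png")[140:290,100:300]
cv2.imwrite("pics/s1.png",cv2.resize(a,(800,600),interpolation=cv2.INTER_CUBIC))
```

```text
(no output)
```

View pics/t1.png

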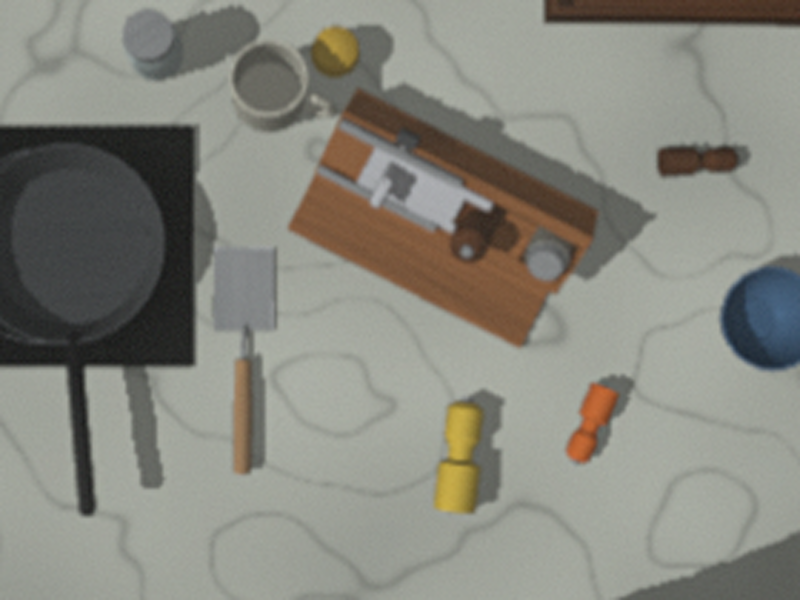

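View pics/s1.png

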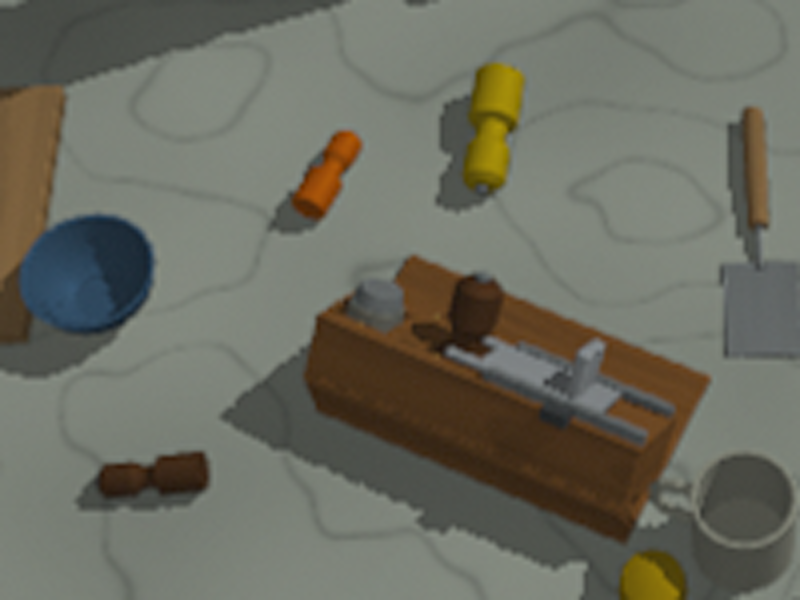

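The top view (crop) shows the holder turned clockwise, with the dark mill in its pocket at crop (475,235), the salt at (548,255) and the keeper's tab at (382,190). The yellow, orange and small dark mills lying around are decoys. I'll fit the holder pose next.

```bash
cat >> h.py <<'E'
def hull_d(q,yaw):
    """signed dist of pts (holder frame) to wedge surface"""
def to_holder(c,h): 
    return R.from_euler('z',-h[2]).apply(c-np.array([h[0],h[1],0]))
def to_world(c,h):
    return R.from_euler('z',h[2]).apply(c)+np.array([h[0],h[1],0])
A=np.array([-0.643,0,0.766])
def sd(q):
    x,y,z=q.T
    return np.max([abs(x)-.08,abs(y)-.14,z-.1,(q-np.array([.0116,0,.0758]))@A],0)
def fit_holder(c,h0):
    from scipy.optimize import least_squares
    return least_squares(lambda h: sd(to_holder(c,h)),h0,loss='soft_l1',f_scale=.002).x
E
python3 - <<'E'
from h import *
for n in("scene","top"):
    p=imaging.capture(n)
    r=spotter.cut_out(p,"holder")[0]
    m=cv2.erode(r["region"].astype(np.uint8),np.ones((3,3)))>0
    b=p["img"].astype(int); wood=(b[...,2]-b[...,0]>35)
    c,_=cloud(p,m&wood); c=c[c[:,2]>.008]
    h=fit_holder(c,[.615,-.19,-.45]); q=to_holder(c,h)
    print(n,len(c),np.round(h,4),np.round(np.percentile(abs(sd(q)),[50,80,95]),4), q.min(0),q.max(0))
    # full region extents
    c2,_=cloud(p,r["region"]); q=to_holder(c2,h); print(np.percentile(q,[1,99],axis=0).round(3))
    for t in("keeper","mill","salt"):
        for r in spotter.cut_out(p,t)[:3]:
            c,_=cloud(p,r["region"]); q=to_holder(c,h)
            if abs(np.median(q[:,0]))<.1: print(t,np.percentile(q,[5,50,95],axis=0).round(3).tolist())
    print('pocket',to_world(np.array([.045,-.03,.036]),h),'head',to_world(np.array([.045,-.03,.036])+.091*A,h))
    # tab points: >15mm above board plane + y>0
    c,_=cloud(p); q=to_holder(c,h); e=(q-np.array([.0116,0,.0758]))@A
    k=(abs(q[:,0])<.1)&(q[:,1]>0)&(q[:,1]<.13)&(e>.02)&(e<.06); print('tab',k.sum(),np.percentile(np.c_[q[k],e[k]],[2,50,98],axis=0).round(4).tolist())
    k=(abs(q[:,0])<.1)&(abs(q[:,1]+.03)<.03)&(e>.015)&(e<.08); print('mill',k.sum(),np.percentile(np.c_[q[k],e[k]],[2,50,98],axis=0).round(4).tolist())
E
```

```text
scene 2106 [ 0.5839 -0.2044 -0.4775] [0.006  0.0114 0.016 ] [-0.06678025 -0.13623682  0.00803659] [0.08952961 0.14227601 0.10866663]
[[-0.069 -0.134  0.001]
 [ 0.088  0.141  0.11 ]]
keeper [[-0.012, -0.015, 0.063], [0.013, 0.052, 0.085], [0.034, 0.09, 0.113]]
mill [[-0.021, -0.043, 0.079], [0.003, -0.024, 0.112], [0.023, -0.011, 0.128]]
mill [[-0.139, -0.247, 0.013], [-0.094, -0.234, 0.025], [-0.068, -0.223, 0.034]]
salt [[-0.007, -0.125, 0.055], [0.018, -0.104, 0.089], [0.033, -0.089, 0.099]]
pocket [ 0.61010763 -0.25168533  0.036     ] head [ 0.55813873 -0.22479658  0.105706  ]
tab 51 [[-0.0192, 0.0655, 0.0868, 0.0214], [-0.0001, 0.0733, 0.1092, 0.033], [0.0159, 0.0773, 0.1183, 0.04]]
mill 175 [[-0.0264, -0.0452, 0.0946, 0.0167], [-0.0018, -0.0246, 0.116, 0.0399], [0.0161, -0.0104, 0.1309, 0.0595]]Traceback (most recent call last):
  File "<stdin>", line 7, in <module>
  File "h.py", line 9, in cloud
    n=cv2.undistortPoints(np.stack([u,v],1).astype(np.float64)[:,None],np.array(p["K"]),np.array(p["dist_coeffs"]))[:,0]
      ~~~~~~~~~~~~~~~~~~~^^^^^^^^^^^^^^^^^^^^^^^^^^^^^^^^^^^^^^^^^^^^^^^^^^^^^^^^^^^^^^^^^^^^^^^^^^^^^^^^^^^^^^^^^^
cv2.error: OpenCV(4.12.0) /io/opencv/modules/calib3d/src/undistort.dispatch.cpp:347: error: (-215:Assertion failed) CV_IS_MAT(_src) && CV_IS_MAT(_dst) && (_src->rows == 1 || _src->cols == 1) && (_dst->rows == 1 || _dst->cols == 1) && _src->cols + _src->rows - 1 == _dst->rows + _dst->cols - 1 && (CV_MAT_TYPE(_src->type) == CV_32FC2 || CV_MAT_TYPE(_src->type) == CV_64FC2) && (CV_MAT_TYPE(_dst->type) == CV_32FC2 || CV_MAT_TYPE(_dst->type) == CV_64FC2) in function 'cvUndistortPointsInternal'
```

Run:
```python
from h import *
from scipy.optimize import least_squares
for n in("scene","top"):
    p=imaging.capture(n)
    c,_=cloud(p); k=(abs(c[:,2])<.02)&(c[:,0]>.3)&(c[:,0]<.75)&(abs(c[:,1])<.5)
    print(n,'floor',np.median(c[k,2]),c[k,2].std(), np.linalg.lstsq(np.c_[c[k,:2],np.ones(k.sum())],c[k,2],rcond=None)[0])
    for t in ("can","jar","mug"):
        r=spotter.cut_out(p,t)
        if r: print(t,np.percentile(cloud(p,r[0]["region"])[0][:,2],[50,80,95,99]).round(4))
    k=(abs(c[:,0]-.62)<.14)&(abs(c[:,1]+.2)<.17)&(c[:,2]>.012)
    w=c[k]
    def f(h): return sd(to_holder(w-[0,0,h[3]],h))
    for fix in (0,1):
        res=least_squares((lambda h:f([*h,0])) if not fix else f,[.615,-.19,-.45]+[0]*fix,loss='soft_l1',f_scale=.002)
        print(res.x.round(4), np.percentile(f(list(res.x)+[0]),[5,25,50,75,95]).round(4))
```

```text
scene floor 0.00021776006396290182 0.005070002365731279 [ 0.00394031  0.00272226 -0.00117647]
can [0.0882 0.0991 0.102  0.1039]
jar [0.0415 0.0773 0.089  0.0923]
mug [0.0423 0.0779 0.0891 0.0923]
[ 0.596  -0.1802 -0.4854] [-0.0149 -0.0064  0.0006  0.0075  0.0355]
[ 0.5953 -0.1796 -0.4857 -0.0025] [-0.0135 -0.0048  0.002   0.0085  0.0359]
top floor 0.0017429914232085508 0.0044999193160474476 [0.00456145 0.00216055 0.00028273]
can [0.0978 0.1014 0.1039 0.106 ]
jar [0.0883 0.0913 0.093  0.095 ]
mug [0.0231 0.0777 0.0912 0.0938]
[ 0.5944 -0.1803 -0.5052] [-0.0129 -0.0051  0.0004  0.008   0.0407]
[ 0.5935 -0.18   -0.506  -0.0012] [-0.0122 -0.0045  0.0011  0.0085  0.041 ]
```

```bash
cat >> h.py <<'E'
def tool_R(h,tilt=0.698,flip=False):
    """tool z = down pocket axis (tilt) in holder frame, tool y = -/+ holder y"""
    a=np.array([-np.sin(tilt),0,np.cos(tilt)]); z=-a
    y=np.array([0,1.,0]) if flip else np.array([0,-1.,0]); x=np.cross(y,z)
    return R.from_euler('z',h[2])*R.from_matrix(np.stack([x,y,z],1))
def plan(p1,R1,n,p0=None,R0=None):
    s=sensors.observe()
    if p0 is None: p0,R0=np.array(s["tool_pos"]),rot(s["tcp_rot"])
    w=(R0.inv()*R1).as_rotvec(); d=np.array(p1)-p0
    print('dist',np.linalg.norm(d).round(3),'per row mm',(np.linalg.norm(d)/n*1e3).round(1),'deg/row',np.degrees(np.linalg.norm(w)/n).round(2))
    for i in range(n):
        Ri=R0*R.from_rotvec(w*i/n)
        print(np.r_[w/n/(np.pi/2),Ri.inv().apply(d/n)/.8].round(3).tolist())
E
python3 - <<'E'
from h import *
h=[.59,-.19,-.485]
t=to_world(np.array([.045,.01,.036])+.25*A,h); print(t)
plan(t,tool_R(h),10)
E
```

```text
[ 0.49226096 -0.12718963  0.2275    ]
dist 0.499 per row mm 49.9 deg/row 6.5
[-0.02, 0.041, 0.056, 0.049, -0.038, -0.001]
[-0.02, 0.041, 0.056, 0.046, -0.042, 0.001]
[-0.02, 0.041, 0.056, 0.042, -0.046, 0.003]
[-0.02, 0.041, 0.056, 0.037, -0.05, 0.004]
[-0.02, 0.041, 0.056, 0.033, -0.053, 0.004]
[-0.02, 0.041, 0.056, 0.028, -0.056, 0.005]
[-0.02, 0.041, 0.056, 0.022, -0.058, 0.004]
[-0.02, 0.041, 0.056, 0.017, -0.06, 0.004]
[-0.02, 0.041, 0.056, 0.011, -0.061, 0.003]
[-0.02, 0.041, 0.056, 0.006, -0.062, 0.001]
```

Emit:
apply_moves(
  moves=[
    [-0.02,0.041,0.056,0.049,-0.038,-0.001,1],
    [-0.02,0.041,0.056,0.046,-0.042,0.001,1],
    [-0.02,0.041,0.056,0.042,-0.046,0.003,1],
    [-0.02,0.041,0.056,0.037,-0.05,0.004,1],
    [-0.02,0.041,0.056,0.033,-0.053,0.004,1],
  ],
)

```text
clock: 2.58
tool_pos: [0.3769, -0.3468, 0.2255]
tcp_rot: [0.042, 0.984, -0.009, 0.173]
wrist_force: [0.9, 0.8, 0.2]
finger_gap: 0.997
finger_force: 0.0
```

Emit:
apply_moves(
  moves=[
    [-0.02,0.041,0.056,0.028,-0.056,0.005,0.2],
    [-0.02,0.041,0.056,0.022,-0.058,0.004,0.2],
    [-0.02,0.041,0.056,0.017,-0.06,0.004,0.2],
    [-0.02,0.041,0.056,0.011,-0.061,0.003,0.2],
    [-0.02,0.041,0.056,0.006,-0.062,0.001,0.2],
  ],
)

```text
clock: 3.2
tool_pos: [0.4935, -0.1265, 0.2281]
tcp_rot: [0.081, 0.912, -0.228, 0.331]
wrist_force: [0.0, -0.6, 1.6]
finger_gap: 0.618
finger_force: 0.0
```

Run:
```python
from h import *
s=sensors.observe(); print({k:np.round(v,3) for k,v in s.items()})
p=imaging.capture("wrist"); cv2.imwrite("pics/w1.png",p["img"]); np.save("w1.npy",p,allow_pickle=True)
print(p["position"],rot(p["attitude"]).as_matrix().round(3))
c,_=cloud(p); print(len(c)); 
k=(abs(c[:,2])<.02); print('floor',np.median(c[k,2]),c[k,2].std())
for t in ("holder","keeper","mill","salt"):
    for r in spotter.cut_out(p,t)[:2]: 
        c,_=cloud(p,r["region"]); print(t,r["confidence"],r["rect"],np.median(c,0).round(3))
```

```text
{'clock': np.float64(3.2), 'joint_pos': array([ 1.023, -0.496, -0.842,  2.28 , -0.257,  0.544, -1.769]), 'qd': array([ 0.44 , -0.49 , -1.553,  0.065,  0.309, -0.517, -2.195]), 'joint_torque': array([ -3.58 ,   3.811,  17.041, -34.377,  -0.49 ,  -2.039,   4.846]), 'tool_pos': array([ 0.494, -0.127,  0.228]), 'tcp_rot': array([ 0.081,  0.912, -0.228,  0.331]), 'wrist_force': array([ 0.043, -0.591,  1.629]), 'torque': array([ 0.346,  0.624, -0.039]), 'finger_force': np.float64(0.0), 'finger_gap': np.float64(0.618)}
[ 0.45203404 -0.10461801  0.39916986] [[-0.468 -0.804  0.368]
 [-0.884  0.428 -0.19 ]
 [-0.005 -0.414 -0.91 ]]
234207
floor 0.0005412451413523423 0.0037646278136060883
holder 0.96 [174.3, 131.7, 261.5, 151.0] [ 0.593 -0.189  0.061]
holder 0.72 [316.8, 164.0, 45.7, 47.5] [ 0.56  -0.224  0.119]
keeper 0.93 [216.7, 158.5, 127.4, 48.6] [ 0.613 -0.179  0.084]
mill 0.88 [315.6, 163.6, 48.7, 45.6] [ 0.56  -0.224  0.119]
mill 0.7 [419.5, 76.8, 56.7, 35.9] [ 0.653 -0.474  0.025]
salt 0.95 [387.5, 157.3, 45.7, 41.0] [ 0.546 -0.304  0.089]
```

View pics/w1.png

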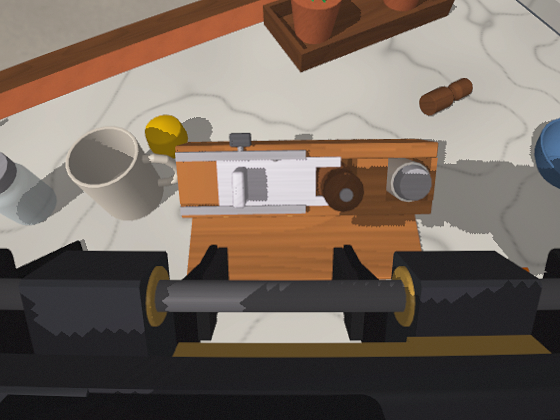

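The wrist view is clear: the mill's nut is at (346,195), the salt cap at (413,181), the tab top around (240,185), and the holder's back corners at about (177,145) and (437,141).

Run:
```python
from h import *
from scipy.optimize import least_squares
p=np.load("w1.npy",allow_pickle=True).item()
K,D=np.array(p["K"]),np.array(p["dist_coeffs"]); Rc=rot(p["attitude"]); tc=np.array(p["position"])
def proj(w): 
    c=Rc.inv().apply(w-tc); return cv2.projectPoints(c,np.zeros(3),np.zeros(3),K,D)[0][:,0]
P0=np.array([.045,-.03,.036])
obj=np.array([[.08,.14,.1],[.08,-.14,.1],P0+.118*A,P0+[0,-.08,0]+.074*A])
pix=np.array([[177,145],[437,141],[346,195],[413,181]],float)
r=least_squares(lambda h:(proj(to_world(obj,h))-pix).ravel(),[.59,-.19,-.48])
h=r.x; print(h.round(4),r.fun.reshape(-1,2).round(1))
reg=spotter  # cloud fit of wood
b=p["img"].astype(int); wood=(b[...,2]-b[...,0]>40)
c,uv=cloud(p,wood)
q=to_holder(c,h); k=(abs(q[:,0])<.1)&(abs(q[:,1])<.15)&(q[:,2]>.01)&(q[:,2]<.115)&((abs(q[:,1]+.03)>.04)&(q[:,1]>-.08))
print(k.sum(), fit_holder(c[k],h).round(4), np.percentile(sd(q[k]),[5,50,95]).round(4))
c,uv=cloud(p); q=to_holder(c,h); e=(q-np.array([.0116,0,.0758]))@A
U=np.array([.766,0,.643])
k=(abs(q[:,0])<.1)&(q[:,1]>0.02)&(q[:,1]<.13)&(e>.025)&(e<.06); print('tab uv',uv[k].min(0),uv[k].max(0),np.percentile(np.c_[q[k],e[k],(q[k]-P0)@U],[3,50,97],axis=0).round(4).tolist())
k=(abs(q[:,0])<.1)&(abs(q[:,1]+.03)<.04)&(e>.02)&(e<.08); print('mill',np.percentile(np.c_[q[k],e[k],(q[k]-P0)@U],[3,50,97],axis=0).round(4).tolist())
# draw
im=p["img"].copy()
pts=[P0+.118*A,P0+.091*A]+[P0+U*a+[0,.095+y,0]+.096*A for y in(-.006,.006) for a in(-.018,.018)]+[np.array([x,y,z]) for y in(-.14,.14) for x,z in((.08,.1),(.04,.1),(-.08,0))]+[P0+U*a+[0,.095+y,0]+.052*A for y in(-.006,.006) for a in(-.018,.018)]
for x,y in proj(to_world(np.array(pts),h)): cv2.circle(im,(int(round(x)),int(round(y))),1,(0,255,0),-1)
cv2.imwrite("pics/w1o.png",cv2.resize(im[110:310,150:450],(800,533),interpolation=cv2.INTER_NEAREST))
```

```text
[ 0.578  -0.2033 -0.4347] [[ -3.  -12.2]
 [ -6.6 -19.4]
 [  3.4  12.4]
 [  4.9  11.5]]
3831 [ 0.5898 -0.2117 -0.4705] [-0.013  -0.0085  0.0009]
tab uv [232 171] [246 207] [[-0.0106, 0.0633, 0.0988, 0.0273, -0.0022], [0.0023, 0.0689, 0.1098, 0.0324, 0.0148], [0.0156, 0.0748, 0.1196, 0.034, 0.0304]]
mill [[-0.0234, -0.044, 0.1071, 0.0251, -0.005], [-0.0111, -0.0262, 0.1221, 0.0498, 0.013], [0.0129, -0.0111, 0.129, 0.0574, 0.027]]
```

View pics/w1o.png

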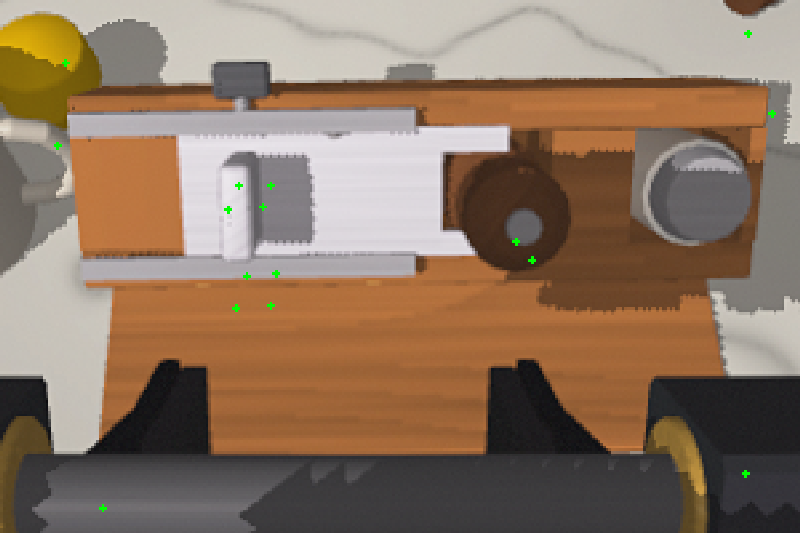

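```bash
cat > fit.py <<'E'
from h import *
from scipy.optimize import least_squares
P0=np.array([.045,-.03,.036]); U=np.array([.766,0,.643])
def proj(p,w):
    c=rot(p["attitude"]).inv().apply(w-np.array(p["position"])); return cv2.projectPoints(c,np.zeros(3),np.zeros(3),np.array(p["K"]),np.array(p["dist_coeffs"]))[0][:,0]
def model(k): return np.array([P0+.118*A,P0+[0,-.08,0]+.074*A,P0+[0,.095+k,0]+.096*A])
E
python3 - <<'E'
from fit import *
p=np.load("w1.npy",allow_pickle=True).item()
pix=np.array([[346.5,195.1],[413,183],[237.8,189.5]])
r=least_squares(lambda v:(proj(p,to_world(model(v[3]),v))-pix).ravel(),[.59,-.2,-.48,.005],x_scale=[.1,.1,.1,.01])
h=r.x; print(h.round(4),r.fun.reshape(-1,2).round(1))
c,uv=cloud(p); q=to_holder(c,h); e=(q-P0)@A; u=(q-P0)@U
U2=np.c_[q[:,1],u,e]
def st(n,k): print(n,k.sum(),np.percentile(U2[k],[3,50,97],axis=0).round(4).tolist())
ok=(abs(q[:,0])<.1)
st('tab',ok&(q[:,1]>.03)&(q[:,1]<.13)&(e>.075)&(e<.11))
st('mill',ok&(abs(q[:,1]+.03)<.035)&(e>.08)&(e<.125))
st('nut',ok&(abs(q[:,1]+.03)<.008)&(e>.105)&(e<.125))
st('salt',ok&(abs(q[:,1]+.11)<.03)&(e>.062)&(e<.09))
# plane of keeper (bright)
k=ok&(q[:,1]>.015)&(q[:,1]<.05)&(abs(u)<.02)
d=q[k]; m=d.mean(0); n=np.linalg.svd(d-m)[2][2]; print('plane n',n.round(3),'e',e[k].mean())
im=p["img"].copy()
pts=[P0+.118*A,P0+.106*A,P0+[0,-.08,0]+.074*A]+[P0+U*a+[0,.095+h[3]+y,0]+.096*A for y in(-.006,.006) for a in(-.018,.018)]
pts+=[P0+.106*A+.019*(np.cos(t)*U+np.sin(t)*np.array([0,1,0])) for t in np.arange(0,6.3,.5)]
pts+=[P0+[0,-.08,0]+.074*A+.022*(np.cos(t)*U+np.sin(t)*np.array([0,1,0])) for t in np.arange(0,6.3,.5)]
im=cv2.resize(im[120:240,200:440],(800,400),interpolation=cv2.INTER_CUBIC)
for x,y in (proj(p,to_world(np.array(pts),h))-[200,120]+.5)*800/240: cv2.circle(im,(int(x),int(y)),2,(0,255,0),-1)
cv2.imwrite("pics/w1p.png",im)
E
```

```text
[ 0.5917 -0.2087 -0.4712  0.0035] [[-1.4 -1.3]
 [ 1.6  0.3]
 [ 0.   1. ]]
tab 524 [[0.0619, -0.0149, 0.0775], [0.0669, 0.0024, 0.0953], [0.0733, 0.0178, 0.097]]
mill 1401 [[-0.0458, -0.0154, 0.0857], [-0.0279, 0.0025, 0.1105], [-0.0127, 0.0167, 0.1181]]
nut 641 [[-0.0374, -0.0167, 0.1064], [-0.0296, 0.0018, 0.1127], [-0.0226, 0.0159, 0.1187]]
salt 1075 [[-0.1239, -0.0163, 0.0635], [-0.1078, 0.0002, 0.0736], [-0.0933, 0.0161, 0.0752]]
plane n [-0.651  0.001  0.759] e 0.057870498324728556
```

View pics/w1p.png

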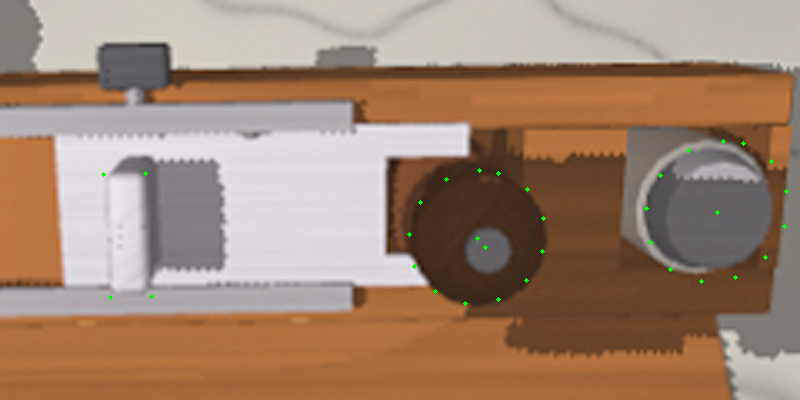

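The model fits within about 2 mm: board normal and heights agree, and tab travel is about 2 mm. Next is moving above the tab.

```bash
cat >> fit.py <<'E'
H=[.5937,-.2080,-.4712]
def tgt(y,u,e): return to_world(np.array([.045,y,.036])+u*U+e*A,H)
def where():
    s=sensors.observe(); q=to_holder(np.array(s["tool_pos"]),H); d=q-P0
    print('y,u,e',np.round([q[1],d@U,d@A],4),'roterr deg',np.degrees((rot(s["tcp_rot"]).inv()*tool_R(H)).as_rotvec()).round(2),'j',np.round(s["joint_pos"],2),'F',np.round(s["wrist_force"],1),'gap',round(float(s["finger_gap"]),3),'ff',round(float(s["finger_force"]),1),s["clock"])
E
python3 - <<'E'
from fit import *
where()
plan(tgt(.066,0,.13),tool_R(H),5)
E
```

```text
y,u,e [ 0.0245 -0.0076  0.257 ] roterr deg [ 0.49  0.36 -0.72] j [ 1.02 -0.49 -0.84  2.28 -0.26  0.55 -1.76] F [ 0.2 -0.3  0.1] gap 0.602 ff 0.0 3.45
dist 0.134 per row mm 26.8 deg/row 0.19
[0.001, 0.001, -0.002, 0.002, -0.011, 0.032]
[0.001, 0.001, -0.002, 0.002, -0.011, 0.032]
[0.001, 0.001, -0.002, 0.002, -0.011, 0.032]
[0.001, 0.001, -0.002, 0.002, -0.01, 0.032]
[0.001, 0.001, -0.002, 0.002, -0.01, 0.032]
```

Emit:
apply_moves(
  moves=[
    [0.001,0.001,-0.002,0.002,-0.011,0.032,-0.2],
    [0.001,0.001,-0.002,0.002,-0.011,0.032,-0.2],
    [0.001,0.001,-0.002,0.002,-0.011,0.032,-0.2],
    [0.001,0.001,-0.002,0.002,-0.01,0.032,-0.2],
    [0,0,0,0.002,-0.01,0.032,-0.2],
  ],
)

```text
clock: 4.08
tool_pos: [0.5651, -0.1354, 0.1492]
tcp_rot: [0.082, 0.916, -0.222, 0.325]
wrist_force: [-1.4, 0.2, 0.4]
finger_gap: 0.403
finger_force: 0.0
```

Run:
```python
from fit import *
p=imaging.capture("wrist")
where()
c,uv=cloud(p); q=to_holder(c,H); e=(q-P0)@A; u=(q-P0)@U
k=(abs(u)<.03)&(q[:,1]>.04)&(q[:,1]<.1)&(e>.085)&(e<.102); print(k.sum(),np.percentile(np.c_[q[k,1],u[k],e[k]],[3,50,97],axis=0).round(4).tolist())
print(proj(p,np.array([tgt(.066,0,.096),tgt(.066,0,.13)])))
cv2.imwrite("pics/w2.png",p["img"][100:400,80:480])
plan(tgt(.066,0,.068),tool_R(H),5)
```

```text
y,u,e [ 0.0504 -0.0061  0.1527] roterr deg [0.56 0.85 0.06] j [ 1.51 -0.11 -1.45  2.21  0.52  0.37 -2.45] F [-0.6 -2.6  0.2] gap 0.401 ff 0.0 4.125
890 [[0.0614, -0.016, 0.0893], [0.0665, 0.0017, 0.0963], [0.0719, 0.0172, 0.0977]]
[[258.95118372 220.88538894]
 [255.85657124 239.08665457]]
dist 0.086 per row mm 17.3 deg/row 0.2
[0.001, 0.002, 0.0, 0.002, -0.004, 0.021]
[0.001, 0.002, 0.0, 0.002, -0.004, 0.021]
[0.001, 0.002, 0.0, 0.002, -0.004, 0.021]
[0.001, 0.002, 0.0, 0.002, -0.004, 0.021]
[0.001, 0.002, 0.0, 0.002, -0.004, 0.021]
```

View pics/w2.png

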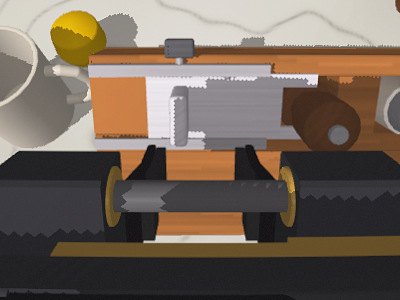

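Joints 3 and 7 are drifting toward their limits because the elbow is swung out. I'll fit a quick kinematic model from the recorded poses to choose a better configuration.

```bash
cat > kin.py <<'E'
from fit import *
import itertools
def fk(j,L,s):
    d1,L1,L2,L3,a,w,o=L
    p=np.array([0,0,d1]); M=R.from_euler('z',s[0]*j[0]+o)
    M=M*R.from_euler('y',j[1])*R.from_euler('z',s[1]*j[2]); p=p+M.apply([a,0,L1])
    M=M*R.from_euler('y',j[3])*R.from_euler('z',s[2]*j[4]); p=p+M.apply([-a*0+w,0,L2])
    M=M*R.from_euler('y',j[5])*R.from_euler('z',s[3]*j[6]); p=p+M.apply([0,0,L3])
    return p,M
E
python3 - <<'E'
from kin import *
s=sensors.observe()
data=[([1.119,.333,-.065,1.461,.022,1.35,-.088],[.26,-.568,.222],[-.001,.977,.213,0]),
([1.023,-.496,-.842,2.28,-.257,.544,-1.769],[.494,-.127,.228],[.081,.912,-.228,.331]),
(s["joint_pos"],s["tool_pos"],s["tcp_rot"])]
best=[]
for sg in itertools.product([-1,1],repeat=4):
  for o7 in (0,np.pi/2,np.pi,-np.pi/2):
    def f(v):
        out=[]
        for j,p,q in data:
            j=np.array(j,float).copy(); 
            P,M=fk(j,v[:7],sg); M=M*R.from_euler('z',v[7]); out+=[P-p,.3*(M.inv()*rot(q)).as_rotvec()]
        return np.concatenate(out)
    r=least_squares(f,[.35,.4,.4,.25,0,0,0,o7]); best.append((r.cost,sg,r.x))
best.sort(key=lambda b:b[0])
for b in best[:3]: print(b[0],b[1],b[2].round(4))
where()
E
```

```text
0.00020324698996840586 (-1, -1, -1, -1) [ 0.2437  0.4131  0.4767  0.2949  0.0259  0.0023 -0.0665  1.5142]
0.00020324698996842982 (-1, -1, -1, -1) [ 0.2437  0.4131  0.4767  0.2949  0.0259  0.0023 -0.0665  1.5142]
0.00020324698996844533 (-1, -1, -1, -1) [ 0.2437  0.4131  0.4767  0.2949  0.0259  0.0023 -0.0665  1.5142]
y,u,e [ 0.0504 -0.0061  0.1527] roterr deg [0.56 0.85 0.06] j [ 1.51 -0.11 -1.45  2.21  0.52  0.37 -2.45] F [-0.6 -2.6  0.2] gap 0.401 ff 0.0 4.125
```

```bash
cat >> kin.py <<'E'
L=[0.2437,0.4131,0.4767,0.2949,0.0259,0.0023,-0.0665]; O7=1.5142
lo=np.array([-2.6,-.5,-1.47,.16,-1.27,.06,-2.6]); hi=np.array([2.6,2.12,1.34,2.42,4.41,2.06,2.6])
def FK(j): 
    P,M=fk(j,L,(-1,)*4); return P,M*R.from_euler('z',O7)
def ik(p,M,j0,wn=.003,c=None):
    c=np.array(j0) if c is None else c
    def f(j):
        P,m=FK(j); return np.r_[P-p,.3*(m.inv()*M).as_rotvec(),wn*(j-c)]
    r=least_squares(f,np.clip(j0,lo+.01,hi-.01),bounds=(lo,hi)); return r.x,np.linalg.norm(f(r.x)[:6])
E
python3 - <<'E'
from kin import *
rng=np.random.default_rng(0)
T={'hover':tgt(.02,0,.25),'tab':tgt(.066,0,.068),'tabend':tgt(.111,0,.068),'mill':tgt(-.03,0,.072),'out':tgt(-.03,0,.16),'tabup':tgt(.066,0,.13)}
for flip in(False,True):
  for n,t in T.items():
    b=None
    for _ in range(15):
        j0=rng.uniform(lo,hi); j,e=ik(t,tool_R(H,flip=flip),j0,wn=.0003,c=(lo+hi)/2)
        m=np.min(np.minimum(j-lo,hi-j)/(hi-lo))
        if e<.004 and (b is None or m>b[0]): b=(m,j,e)
    print(flip,n,None if b is None else (round(b[0],3),b[1].round(2)))
E
```

```text
False hover (np.float64(0.057), array([ 0.21, -0.31, -0.11,  2.29,  0.33,  0.51, -2.17]))
False tab (np.float64(0.052), array([-0.63,  0.29,  0.76,  2.11,  0.23,  0.16, -2.21]))
False tabend (np.float64(0.053), array([-0.75,  0.34,  0.8 ,  2.06,  0.25,  0.2 , -2.33]))
False mill (np.float64(0.03), array([-0.11,  0.18,  0.4 ,  2.17,  0.17,  0.12, -1.93]))
False out (np.float64(0.069), array([ 0.23, -0.09,  0.03,  2.26,  0.34,  0.29, -2.07]))
False tabup (np.float64(0.0), array([-0.45,  0.06,  0.5 ,  2.18,  0.7 ,  0.32, -2.6 ]))
True hover (np.float64(0.057), array([-0.36, -0.34,  0.39,  2.29,  0.67,  0.59,  0.7 ]))
True tab (np.float64(0.116), array([ 0.28,  0.22, -0.22,  2.11,  1.08,  0.29,  0.21]))
True tabend (np.float64(0.151), array([ 0.21,  0.26, -0.25,  2.07,  1.11,  0.36,  0.12]))
True mill (np.float64(0.058), array([ 0.62,  0.17, -0.36,  2.17,  0.89,  0.18,  0.57]))
True out (np.float64(0.069), array([-0.16, -0.1 ,  0.41,  2.27,  0.46,  0.3 ,  0.97]))
True tabup (np.float64(0.107), array([ 0.13,  0.05, -0.1 ,  2.18,  0.78,  0.34,  0.48]))
```

```bash
cat >> kin.py <<'E'
def rows(poses):
    for (p0,R0),(p1,R1) in zip(poses,poses[1:]):
        w=(R0.inv()*R1).as_rotvec(); print(np.r_[w/(np.pi/2),R0.inv().apply(p1-p0)/.8].round(3).tolist(), np.degrees(np.linalg.norm(w)).round(1))
E
python3 - <<'E'
from kin import *
s=sensors.observe(); p0,R0=np.array(s["tool_pos"]),rot(s["tcp_rot"])
p1=np.array([.5,-.12,.30])
plan(p1,tool_R(H,.3),5)
for y in (.066,.111,-.03):
  for e in (.07,.13,.17):
    print(y,e,*[(lambda r:(r[0].round(2),round(r[1],3)))(ik(tgt(y,0,e),tool_R(H,.4,True),np.array([.3,.2,-.2,1.9,.5,.6,.5]),.0003)) ])
print(ik(p1,tool_R(H,.3,True),np.array([.3,.2,-.2,1.9,.5,.6,.5]),.0003))
print(ik(np.array([.557,.18,.25]),R.from_euler('z',0)*tool_R([0,0,0.3],-.3,True),np.array([.3,.2,-.2,1.9,.5,.6,.5]),.0003))
E
```

```text
dist 0.165 per row mm 33.1 deg/row 4.39
[0.001, -0.049, -0.0, 0.011, 0.004, -0.04]
[0.001, -0.049, -0.0, 0.008, 0.004, -0.04]
[0.001, -0.049, -0.0, 0.005, 0.004, -0.041]
[0.001, -0.049, -0.0, 0.002, 0.004, -0.041]
[0.001, -0.049, -0.0, -0.001, 0.004, -0.041]
0.066 0.07 (array([ 0.41,  0.29, -0.33,  1.89,  0.37,  0.61,  0.96]), np.float64(0.0))
0.066 0.13 (array([ 0.37,  0.14, -0.29,  1.96,  0.26,  0.68,  1.02]), np.float64(0.0))
0.066 0.17 (array([ 0.31,  0.05, -0.24,  1.99,  0.21,  0.73,  1.06]), np.float64(0.0))
0.111 0.07 (array([ 0.33,  0.32, -0.33,  1.85,  0.42,  0.64,  0.85]), np.float64(0.0))
0.111 0.13 (array([ 0.31,  0.18, -0.32,  1.92,  0.33,  0.7 ,  0.9 ]), np.float64(0.0))
0.111 0.17 (array([ 0.28,  0.09, -0.3 ,  1.95,  0.27,  0.76,  0.93]), np.float64(0.0))
-0.03 0.07 (array([ 0.6 ,  0.25, -0.33,  1.95,  0.23,  0.57,  1.23]), np.float64(0.0))
-0.03 0.13 (array([ 0.48,  0.1 , -0.2 ,  2.01,  0.11,  0.64,  1.32]), np.float64(0.0))
-0.03 0.17 (array([ 0.39, -0.  , -0.1 ,  2.05,  0.07,  0.7 ,  1.35]), np.float64(0.0))
(array([ 0.2152539 , -0.16249486, -0.08433774,  1.88337935,  0.07359602,
        1.1319331 ,  1.21792478]), np.float64(5.35152276316264e-07))
(array([ 0.0384185 ,  0.5053993 , -0.59906392,  1.27510743,  0.22809226,
        1.73862849,  1.34308733]), np.float64(8.166390021677626e-07))
```

Tilt 0.4 with the flipped wrist sits comfortably mid-range. I'll lift, reduce the tilt, then turn the wrist.

Emit:
apply_moves(
  moves=[
    [0.0,-0.049,0,0.011,0.004,-0.04,-0.2],
    [0.0,-0.049,0,0.008,0.004,-0.04,-0.2],
    [0.0,-0.049,0,0.005,0.004,-0.041,-0.2],
    [0.0,-0.049,0,0.002,0.004,-0.041,-0.2],
    [0.0,-0.049,0,-0.001,0.004,-0.041,-0.2],
  ],
)

```text
clock: 4.75
tool_pos: [0.503, -0.1173, 0.2818]
tcp_rot: [0.045, 0.957, -0.232, 0.165]
wrist_force: [0.5, -0.3, -0.3]
finger_gap: 0.401
finger_force: 0.0
```

Emit:
apply_moves(
  moves=[
    [0,0,-0.11,0,0,0,-0.2],
    [0,0,-0.11,0,0,0,-0.2],
    [0,0,-0.11,0,0,0,-0.2],
    [0,0,-0.11,0,0,0,-0.2],
    [0,0,-0.11,0,0,0,-0.2],
  ],
)

```text
clock: 5.38
tool_pos: [0.5034, -0.1179, 0.2803]
tcp_rot: [0.111, 0.966, 0.192, 0.131]
wrist_force: [0.2, -0.0, 0.0]
finger_gap: 0.401
finger_force: 0.0
```

Run:
```python
from kin import *
where(); print(sensors.observe()["tool_pos"])
```

```text
y,u,e [0.0394 0.0297 0.2941] roterr deg [-8.11 19.2  49.21] j [ 0.92 -0.19 -0.76  1.9  -0.01  1.06 -1.03] F [ 0.2 -0.   0. ] gap 0.401 ff 0.0 5.375
[ 0.50344146 -0.1178525   0.28032514]
```

Emit:
apply_moves(
  moves=[
    [0,0,-0.115,0,0,0,-0.2],
    [0,0,-0.115,0,0,0,-0.2],
    [0,0,-0.115,0,0,0,-0.2],
    [0,0,-0.115,0,0,0,-0.2],
    [0,0,-0.115,0,0,0,-0.2],
  ],
)

```text
clock: 6.0
tool_pos: [0.5034, -0.1179, 0.2803]
tcp_rot: [0.157, 0.785, 0.595, 0.07]
wrist_force: [0.1, 0.3, 0.4]
finger_gap: 0.399
finger_force: 0.0
```

Emit:
apply_moves(
  moves=[
    [0,0,-0.115,0,0,0,-0.2],
    [0,0,-0.115,0,0,0,-0.2],
    [0,0,-0.115,0,0,0,-0.2],
    [0,0,-0.115,0,0,0,-0.2],
    [0,0,-0.115,0,0,0,-0.2],
  ],
)

```text
clock: 6.62
tool_pos: [0.5034, -0.1179, 0.2802]
tcp_rot: [0.172, 0.447, 0.878, -0.006]
wrist_force: [0.0, 0.2, -1.1]
finger_gap: 0.398
finger_force: 0.0
```

```bash
sed -i 's/def where():/def where(tilt=.4):/; s/\*tool_R(H))/*tool_R(H,tilt,True))/' fit.py
python3 - <<'E'
from kin import *
where(); 
plan(tgt(.066,0,.12),tool_R(H,.4,True),10)
E
```

```text
y,u,e [0.0393 0.0296 0.2941] roterr deg [ -1.41  -2.92 -26.85] j [ 0.69 -0.18 -0.57  1.91  0.04  1.06  0.73] F [ 0.   0.2 -1.1] gap 0.398 ff 0.0 6.625
dist 0.179 per row mm 17.9 deg/row 2.7
[-0.002, -0.003, -0.03, -0.002, 0.005, 0.022]
[-0.002, -0.003, -0.03, -0.002, 0.005, 0.022]
[-0.002, -0.003, -0.03, -0.002, 0.005, 0.022]
[-0.002, -0.003, -0.03, -0.002, 0.005, 0.022]
[-0.002, -0.003, -0.03, -0.002, 0.004, 0.022]
[-0.002, -0.003, -0.03, -0.003, 0.004, 0.022]
[-0.002, -0.003, -0.03, -0.003, 0.004, 0.022]
[-0.002, -0.003, -0.03, -0.003, 0.004, 0.022]
[-0.002, -0.003, -0.03, -0.003, 0.004, 0.022]
[-0.002, -0.003, -0.03, -0.003, 0.004, 0.022]
```

Emit:
apply_moves(
  moves=[
    [-0.002,-0.003,-0.03,-0.002,0.005,0.022,-0.2],
    [-0.002,-0.003,-0.03,-0.002,0.005,0.022,-0.2],
    [-0.002,-0.003,-0.03,-0.002,0.005,0.022,-0.2],
    [-0.002,-0.003,-0.03,-0.002,0.005,0.022,-0.2],
    [-0.002,-0.003,-0.03,-0.002,0.004,0.022,-0.2],
  ],
)

```text
clock: 7.25
tool_pos: [0.5495, -0.1265, 0.202]
tcp_rot: [0.184, 0.342, 0.921, -0.025]
wrist_force: [0.3, -0.5, 0.7]
finger_gap: 0.4
finger_force: 0.0
```

Emit:
apply_moves(
  moves=[
    [-0.002,-0.003,-0.03,-0.003,0.004,0.022,-0.2],
    [-0.002,-0.003,-0.03,-0.003,0.004,0.022,-0.2],
    [-0.002,-0.003,-0.03,-0.003,0.004,0.022,-0.2],
    [-0.002,-0.003,-0.03,-0.003,0.004,0.022,-0.2],
    [-0.002,-0.003,-0.03,-0.003,0.004,0.022,-0.2],
  ],
)

```text
clock: 7.88
tool_pos: [0.5971, -0.135, 0.1251]
tcp_rot: [0.193, 0.229, 0.953, -0.044]
wrist_force: [0.5, 0.5, 0.7]
finger_gap: 0.4
finger_force: 0.0
```

Run:
```python
from kin import *
p=imaging.capture("wrist"); cv2.imwrite("pics/w3.png",p["img"])
where()
c,uv=cloud(p); q=to_holder(c,H); e=(q-P0)@A; u=(q-P0)@U
k=(abs(u)<.03)&(q[:,1]>.04)&(q[:,1]<.1)&(e>.085)&(e<.102); print(k.sum(),np.percentile(np.c_[q[k,1],u[k],e[k]],[3,50,97],axis=0).round(4).tolist() if k.sum() else 0)
plan(tgt(.066,0,.068),tool_R(H,.4,True),5)
```

```text
y,u,e [ 0.0665 -0.0019  0.1152] roterr deg [ 0.21 -0.2   0.1 ] j [ 0.62  0.18 -0.6   1.96  0.41  0.7   0.88] F [-1.8 -0.3 -1.9] gap 0.396 ff 0.0 7.925
1091 [[0.0612, -0.0178, 0.0943], [0.0664, -0.0041, 0.0966], [0.0721, 0.0106, 0.0979]]
dist 0.047 per row mm 9.4 deg/row 0.06
[0.0, -0.0, 0.0, -0.004, -0.0, 0.011]
[0.0, -0.0, 0.0, -0.004, -0.0, 0.011]
[0.0, -0.0, 0.0, -0.004, -0.0, 0.011]
[0.0, -0.0, 0.0, -0.004, -0.0, 0.011]
[0.0, -0.0, 0.0, -0.004, -0.0, 0.011]
```

View pics/w3.png

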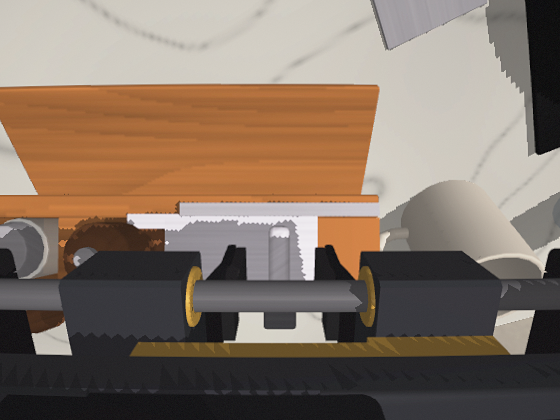

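The fingers straddle the tab at (280,250), which agrees with the model. Descend next, then push.

Emit:
apply_moves(
  moves=[
    [0,0,0,-0.004,0,0.01,-0.2],
    [0,0,0,-0.004,0,0.01,-0.2],
    [0,0,0,-0.004,0,0.01,-0.2],
    [0,0,0,-0.004,0,0.01,-0.2],
    [0,0,0,-0.004,0,0.01,-0.2],
  ],
)

```text
clock: 8.55
tool_pos: [0.6241, -0.1485, 0.0952]
tcp_rot: [0.193, 0.23, 0.953, -0.044]
wrist_force: [-0.0, -0.2, 0.6]
finger_gap: 0.398
finger_force: 0.0
```

Run:
```python
from kin import *
where()
```

```text
y,u,e [0.0668 0.0037 0.0742] roterr deg [ 0.18 -0.05 -0.17] j [ 0.59  0.28 -0.57  1.91  0.5   0.67  0.82] F [-0.  -0.2  0.6] gap 0.398 ff 0.0 8.55
```

Emit:
apply_moves(
  moves=[
    [0,0,0,0,0.012,0,-0.2],
    [0,0,0,0,0.012,0,-0.2],
    [0,0,0,0,0.01,0,-0.2],
    [0,0,0,0,0.01,0,-0.2],
    [0,0,0,0,0.008,0,-0.2],
  ],
)

```text
clock: 9.18
tool_pos: [0.6427, -0.1108, 0.0957]
tcp_rot: [0.193, 0.23, 0.953, -0.045]
wrist_force: [-5.3, -7.5, 0.0]
finger_gap: 0.395
finger_force: 4.8
```

Run:
```python
from kin import *
where()
```

```text
y,u,e [0.1088 0.0036 0.075 ] roterr deg [ 0.16 -0.06 -0.15] j [ 0.51  0.31 -0.57  1.88  0.55  0.71  0.72] F [-5.3 -7.5  0. ] gap 0.395 ff 4.8 9.175
```

Emit:
apply_moves(
  moves=[
    [0,0,0,0,0.004,0,-0.2],
    [0,0,0,0,0.004,0,-0.2],
    [0,0,0,0,0.004,0,-0.2],
    [0,0,0,0,0.004,0,-0.2],
    [0,0,0,0,0.001,0,-0.2],
  ],
)

```text
clock: 9.8
tool_pos: [0.6474, -0.1026, 0.0955]
tcp_rot: [0.192, 0.231, 0.953, -0.047]
wrist_force: [-10.9, -10.1, 5.8]
finger_gap: 0.403
finger_force: 7.1
```

Run:
```python
from kin import *
where()
p=imaging.capture("wrist"); c,uv=cloud(p); q=to_holder(c,H); e=(q-P0)@A; u=(q-P0)@U
k=(abs(u)<.022)&(q[:,1]>.1)&(q[:,1]<.13)&(e>.088)&(e<.1); print(k.sum(),np.percentile(np.c_[q[k,1],u[k],e[k]],[3,50,97],axis=0).round(4).tolist() if k.sum() else 0)
```

```text
y,u,e [0.1183 0.0038 0.0745] roterr deg [-0.16 -0.12 -0.28] j [ 0.48  0.32 -0.57  1.87  0.56  0.72  0.69] F [-10.9 -10.1   5.8] gap 0.403 ff 7.1 9.8
1662 [[0.1018, -0.0181, 0.0905], [0.1075, -0.0043, 0.0966], [0.1132, 0.0077, 0.0981]]
```

Emit:
apply_moves(
  moves=[
    [0,0,0,0,0.002,0,-0.2],
    [0,0,0,0,0.002,0,-0.2],
    [0,0,0,0,0.002,0,-0.2],
    [0,0,0,0,0.002,0,-0.2],
    [0,0,0,0,0,0,-0.2],
  ],
)

```text
clock: 10.48
tool_pos: [0.6478, -0.1024, 0.0951]
tcp_rot: [0.19, 0.234, 0.952, -0.051]
wrist_force: [-23.4, -20.5, 15.3]
finger_gap: 0.403
finger_force: 14.5
```

Run:
```python
from kin import *
where()
p=imaging.capture("wrist"); c,uv=cloud(p); q=to_holder(c,H); e=(q-P0)@A; u=(q-P0)@U
k=(abs(u)<.022)&(q[:,1]>.1)&(q[:,1]<.13)&(e>.088)&(e<.1); print(k.sum(),np.percentile(np.c_[q[k,1],u[k],e[k]],[3,50,97],axis=0).round(4).tolist() if k.sum() else 0)
```

```text
y,u,e [0.1186 0.0037 0.0741] roterr deg [-0.67 -0.23 -0.48] j [ 0.47  0.33 -0.56  1.86  0.57  0.73  0.68] F [-23.4 -20.5  15.3] gap 0.403 ff 14.5 10.475
1663 [[0.1021, -0.0181, 0.0905], [0.1078, -0.0043, 0.0966], [0.1133, 0.0076, 0.0981]]
```

Force rose to 34 N with no further motion, well above the 7 N detent, so the keeper is at its stop. I'll back off, lift, and check the tab from a distance.

Emit:
apply_moves(
  moves=[
    [0,0,0,0,-0.01,0,-0.2],
    [0,0,0,0,-0.01,0,-0.2],
    [0,0,0,0.004,0,-0.02,-0.2],
    [0,0,0,0.006,-0.01,-0.03,-0.2],
    [0,0,0,0.006,-0.02,-0.03,-0.2],
  ],
)

```text
clock: 11.15
tool_pos: [0.6009, -0.1103, 0.1513]
tcp_rot: [0.194, 0.228, 0.953, -0.044]
wrist_force: [0.0, -0.9, 0.2]
finger_gap: 0.402
finger_force: 0.0
```

Run:
```python
from kin import *
where()
p=imaging.capture("wrist"); c,uv=cloud(p); q=to_holder(c,H); e=(q-P0)@A; u=(q-P0)@U
k=(abs(u)<.022)&(q[:,1]>.06)&(q[:,1]<.14)&(e>.088)&(e<.1); print(k.sum(),np.percentile(np.c_[q[k,1],u[k],e[k]],[3,50,97],axis=0).round(4).tolist() if k.sum() else 0)
k=(abs(u)<.022)&(abs(q[:,1]+.03)<.025)&(e>.08)&(e<.125); print(k.sum(),np.percentile(np.c_[q[k,1],u[k],e[k]],[3,50,97],axis=0).round(4).tolist() if k.sum() else 0)
plan(tgt(-.03,0,.14),tool_R(H,.4,True),5)
```

```text
y,u,e [0.0903 0.0106 0.1416] roterr deg [ 0.31  0.   -0.02] j [ 0.6   0.15 -0.62  1.93  0.38  0.76  0.86] F [ 0.  -0.9  0.2] gap 0.402 ff 0.0 11.15
1016 [[0.1012, -0.0173, 0.094], [0.1069, -0.0012, 0.0965], [0.1129, 0.0149, 0.098]]
3472 [[-0.0447, -0.0189, 0.0838], [-0.0255, -0.0039, 0.1114], [-0.014, 0.012, 0.1191]]
dist 0.119 per row mm 23.8 deg/row 0.06
[0.001, 0.0, -0.0, 0.003, -0.03, 0.002]
[0.001, 0.0, -0.0, 0.003, -0.03, 0.002]
[0.001, 0.0, -0.0, 0.003, -0.03, 0.002]
[0.001, 0.0, -0.0, 0.003, -0.03, 0.002]
[0.001, 0.0, -0.0, 0.003, -0.03, 0.002]
```

Run:
```python
from kin import *
plan(tgt(-.0295,.0135,.137),tool_R(H,.4,True),5)
```

```text
dist 0.118 per row mm 23.6 deg/row 0.06
[0.001, 0.0, -0.0, -0.001, -0.029, 0.001]
[0.001, 0.0, -0.0, -0.001, -0.029, 0.001]
[0.001, 0.0, -0.0, -0.001, -0.029, 0.001]
[0.001, 0.0, -0.0, -0.001, -0.029, 0.001]
[0.001, 0.0, -0.0, -0.001, -0.029, 0.001]
```

Emit:
apply_moves(
  moves=[
    [0,0,0,-0.001,-0.03,0,0.33],
    [0,0,0,-0.001,-0.03,0,0.33],
    [0,0,0,-0.001,-0.03,0,0.33],
    [0,0,0,-0.001,-0.03,0,0.33],
    [0,0,0,-0.001,-0.03,0,0.33],
  ],
)

```text
clock: 11.82
tool_pos: [0.5499, -0.2206, 0.1516]
tcp_rot: [0.194, 0.229, 0.953, -0.044]
wrist_force: [0.3, -0.1, -0.1]
finger_gap: 0.664
finger_force: 0.0
```

Run:
```python
from kin import *
p=imaging.capture("wrist"); where(); cv2.imwrite("pics/w4.png",p["img"])
c,uv=cloud(p); q=to_holder(c,H); e=(q-P0)@A; u=(q-P0)@U
k=(abs(u)<.025)&(abs(q[:,1]+.03)<.025)&(e>.08)&(e<.112); print(k.sum(),np.percentile(np.c_[q[k,1],u[k],e[k]],[3,50,97],axis=0).round(4).tolist() if k.sum() else 0)
plan(tgt(-.0295,-.0056,.073),tool_R(H,.4,True),5)
```

```text
y,u,e [-0.0349  0.0142  0.1387] roterr deg [ 0.09 -0.   -0.25] j [ 0.8   0.08 -0.55  1.99  0.19  0.7   1.23] F [-0.8 -3.3 -0.8] gap 0.665 ff 0.0 11.875
1206 [[-0.0494, -0.0199, 0.1064], [-0.0325, -0.003, 0.1096], [-0.0157, 0.0144, 0.1118]]
dist 0.069 per row mm 13.8 deg/row 0.05
[0.0, -0.0, -0.001, -0.0, 0.001, 0.017]
[0.0, -0.0, -0.001, -0.0, 0.001, 0.017]
[0.0, -0.0, -0.001, -0.0, 0.001, 0.017]
[0.0, -0.0, -0.001, -0.0, 0.001, 0.017]
[0.0, -0.0, -0.001, -0.0, 0.001, 0.017]
```

View pics/w4.png

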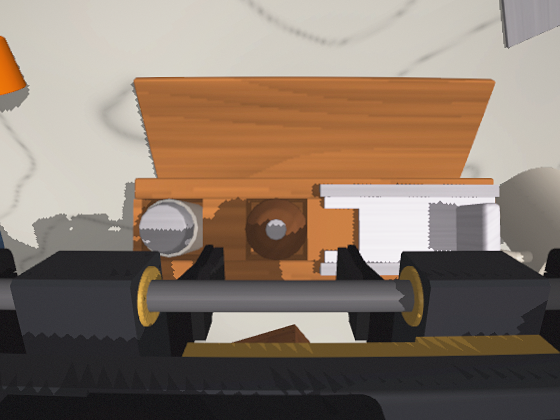

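The keeper is visibly clear of the mill. The mill, with its nut at (276,229), is centred between the fingers, so I'll descend straight.

Emit:
apply_moves(
  moves=[
    [0,0,0,0,0.001,0.017,0.33],
    [0,0,0,0,0.001,0.017,0.33],
    [0,0,0,0.001,0.001,0.017,0.33],
    [0,0,0,0,0,0.017,0.33],
    [0,0,0,0,0,0.016,0.33],
  ],
)

```text
clock: 12.5
tool_pos: [0.5736, -0.2301, 0.0873]
tcp_rot: [0.193, 0.23, 0.953, -0.044]
wrist_force: [0.8, -0.5, 0.3]
finger_gap: 0.663
finger_force: 0.0
```

Run:
```python
from kin import *
where()
```

```text
y,u,e [-0.0288 -0.0075  0.0733] roterr deg [ 0.2  -0.08 -0.14] j [ 0.74  0.23 -0.52  1.99  0.35  0.59  1.1 ] F [ 0.8 -0.5  0.3] gap 0.663 ff 0.0 12.5
```

Emit:
apply_moves(
  moves=[
    [0,0,0,0,-0.002,0,-1],
    [0,0,0,0,0,0,-1],
    [0,0,0,0,0,0,-1],
    [0,0,0,0,0,0,-1],
    [0,0,0,0,0,0,-1],
  ],
  squeeze=25,
)

```text
clock: 13.12
tool_pos: [0.5726, -0.2323, 0.0891]
tcp_rot: [0.193, 0.23, 0.953, -0.045]
wrist_force: [-3.1, -1.0, 5.7]
finger_gap: 0.426
finger_force: 25.0
```

Run:
```python
from kin import *
where()
s=sensors.observe(); p0=np.array(s["tool_pos"]); a=R.from_euler('z',H[2]).apply(A)
plan(p0+.075*a,rot(s["tcp_rot"]),5)
```

```text
y,u,e [-0.0312 -0.0063  0.0746] roterr deg [ 0.14 -0.01 -0.18] j [ 0.75  0.22 -0.52  1.99  0.35  0.59  1.1 ] F [-3.1 -1.   5.7] gap 0.426 ff 25.0 13.125
dist 0.075 per row mm 15.0 deg/row 0.0
[0.0, 0.0, 0.0, 0.006, 0.0, -0.018]
[0.0, 0.0, 0.0, 0.006, 0.0, -0.018]
[0.0, 0.0, 0.0, 0.006, 0.0, -0.018]
[0.0, 0.0, 0.0, 0.006, 0.0, -0.018]
[0.0, 0.0, 0.0, 0.006, 0.0, -0.018]
```

Emit:
apply_moves(
  moves=[
    [0,0,0,0.003,0,-0.009,-1],
    [0,0,0,0.006,0,-0.018,-1],
    [0,0,0,0.006,0,-0.018,-1],
    [0,0,0,0.006,0,-0.018,-1],
    [0,0,0,0.006,0,-0.018,-1],
  ],
  squeeze=30,
)

```text
clock: 13.75
tool_pos: [0.5316, -0.2104, 0.1398]
tcp_rot: [0.193, 0.23, 0.953, -0.044]
wrist_force: [-0.1, -0.5, -1.9]
finger_gap: 0.431
finger_force: 30.0
```

Run:
```python
from kin import *
where()
p=imaging.capture("scene"); cv2.imwrite("pics/s2.png",cv2.resize(p["img"][130:290,150:350],(750,600)))
for r in spotter.cut_out(p,"mill")[:2]: print(r["confidence"],r["rect"],np.median(cloud(p,r["region"])[0],0))
```

```text
y,u,e [-0.0303 -0.0093  0.1433] roterr deg [ 0.21 -0.11 -0.13] j [ 0.81  0.05 -0.57  2.04  0.18  0.67  1.23] F [-0.1 -0.5 -1.9] gap 0.431 ff 30.0 13.75
0.88 [212.2, 188.6, 16.9, 38.2] [ 0.55508622 -0.2143326   0.13071745]
0.66 [126.8, 253.8, 25.7, 12.7] [ 0.66298401 -0.47900757  0.02445137]
```

```bash
cat >> kin.py <<'E'
FT=tool_R(H,.4,True).inv().apply(to_world(P0,H)-tgt(-.0312,-.0063,.0746))  # mill foot in tool frame
AT=tool_R(H,.4,True).inv().apply(R.from_euler('z',H[2]).apply(A))
E
python3 - <<'E'
from kin import *
print(FT.round(4),AT.round(3))
C=[]
for n in("scene","top"):
    p=imaging.capture(n); r=spotter.cut_out(p,"pan")[0]; c,_=cloud(p,r["region"]); 
    k=(c[:,2]>.035)&(c[:,2]<.065)&(c[:,0]>.47); q=c[k,:2]
    f=least_squares(lambda v:np.linalg.norm(q-v,axis=1)-.1025,[.56,.18],loss='soft_l1',f_scale=.004); print(n,f.x.round(4),k.sum()); C.append(f.x)
pc=np.mean(C,0)
s=sensors.observe(); p0,R0=np.array(s["tool_pos"]),rot(s["tcp_rot"])
R1=tool_R([0,0,.0],.4-.698,True); p1=np.r_[pc,.175]-R1.apply(FT); print('final TCP',p1, 'axis',R1.apply(AT))
print(ik(p1,R1,np.array(s["joint_pos"]),.0003)[0].round(2))
mid=p0+np.array([0,0,.12]); print(ik(mid,R0,np.array(s["joint_pos"]),.0003)[0].round(2))
up=[(p0+np.array([0,0,.12])*t,R0) for t in np.linspace(0,1,6)]; rows(up)
w=(R0.inv()*R1).as_rotvec(); N=15
path=[(mid+(p1-mid)*t,R0*R.from_rotvec(w*t)) for t in np.linspace(0,1,N+1)]; rows(path)
print('foot z',[(P+M.apply(FT)).round(3).tolist() for P,M in path[::3]])
E
```

```text
[-0.028   0.0012  0.0695] [ 0.294  0.    -0.956]
scene [0.5678 0.1821] 486
top [0.5601 0.1786] 735
final TCP [0.55759146 0.17916606 0.24960561] axis [-3.22982198e-04  4.29499353e-17  1.00010244e+00]
[ 0.15  0.52 -0.71  1.29  0.2   1.72  1.05]
[ 0.82 -0.07 -0.51  1.9  -0.    0.91  1.41]
[0.0, 0.0, 0.0, -0.012, 0.0, -0.028] 0.0
[0.0, 0.0, 0.0, -0.012, 0.0, -0.028] 0.0
[0.0, 0.0, 0.0, -0.012, 0.0, -0.028] 0.0
[0.0, 0.0, 0.0, -0.012, 0.0, -0.028] 0.0
[0.0, 0.0, 0.0, -0.012, 0.0, -0.028] 0.0
[-0.001, 0.029, -0.02, 0.012, 0.03, -0.004] 3.2
[-0.001, 0.029, -0.02, 0.011, 0.03, -0.004] 3.2
[-0.001, 0.029, -0.02, 0.011, 0.031, -0.003] 3.2
[-0.001, 0.029, -0.02, 0.01, 0.031, -0.003] 3.2
[-0.001, 0.029, -0.02, 0.009, 0.031, -0.002] 3.2
[-0.001, 0.029, -0.02, 0.008, 0.032, -0.002] 3.2
[-0.001, 0.029, -0.02, 0.007, 0.032, -0.001] 3.2
[-0.001, 0.029, -0.02, 0.006, 0.032, -0.001] 3.2
[-0.001, 0.029, -0.02, 0.005, 0.032, -0.001] 3.2
[-0.001, 0.029, -0.02, 0.004, 0.032, -0.0] 3.2
[-0.001, 0.029, -0.02, 0.003, 0.032, -0.0] 3.2
[-0.001, 0.029, -0.02, 0.002, 0.033, -0.0] 3.2
[-0.001, 0.029, -0.02, 0.001, 0.033, 0.0] 3.2
[-0.001, 0.029, -0.02, -0.0, 0.033, 0.0] 3.2
[-0.001, 0.029, -0.02, -0.001, 0.033, 0.0] 3.2
foot z [[0.58, -0.234, 0.206], [0.579, -0.15, 0.197], [0.577, -0.066, 0.19], [0.573, 0.017, 0.183], [0.569, 0.099, 0.178], [0.564, 0.18, 0.175]]
```

Emit:
apply_moves(
  moves=[
    [0,0,0,-0.012,0,-0.028,-1],
    [0,0,0,-0.012,0,-0.028,-1],
    [0,0,0,-0.012,0,-0.028,-1],
    [0,0,0,-0.012,0,-0.028,-1],
    [0,0,0,-0.012,0,-0.028,-1],
  ],
)

```text
clock: 14.68
tool_pos: [0.5327, -0.2121, 0.2617]
tcp_rot: [0.193, 0.23, 0.953, -0.044]
wrist_force: [1.1, 0.6, -2.5]
finger_gap: 0.427
finger_force: 30.0
```

Emit:
apply_moves(
  moves=[
    [-0.001,0.029,-0.02,0.012,0.03,-0.004,-1],
    [-0.001,0.029,-0.02,0.011,0.03,-0.004,-1],
    [-0.001,0.029,-0.02,0.011,0.031,-0.003,-1],
    [-0.001,0.029,-0.02,0.01,0.031,-0.003,-1],
    [-0.001,0.029,-0.02,0.009,0.031,-0.002,-1],
  ],
)

```text
clock: 15.3
tool_pos: [0.5414, -0.0814, 0.2585]
tcp_rot: [0.08, 0.157, 0.984, -0.029]
wrist_force: [0.7, -0.6, -2.1]
finger_gap: 0.427
finger_force: 30.0
```

Emit:
apply_moves(
  moves=[
    [-0.001,0.029,-0.02,0.008,0.032,-0.002,-1],
    [-0.001,0.029,-0.02,0.007,0.032,-0.001,-1],
    [-0.001,0.029,-0.02,0.006,0.032,-0.001,-1],
    [-0.001,0.029,-0.02,0.005,0.032,-0.001,-1],
    [-0.001,0.029,-0.02,0.004,0.032,0,-1],
  ],
)

```text
clock: 15.92
tool_pos: [0.5507, 0.0486, 0.2556]
tcp_rot: [-0.035, 0.082, 0.996, -0.013]
wrist_force: [0.2, 0.3, -2.4]
finger_gap: 0.428
finger_force: 30.0
```

Emit:
apply_moves(
  moves=[
    [-0.001,0.029,-0.02,0.003,0.032,0,-1],
    [-0.001,0.029,-0.02,0.002,0.033,0,-1],
    [-0.001,0.029,-0.02,0.001,0.033,0,-1],
    [-0.001,0.029,-0.02,0,0.033,0,-1],
    [-0.001,0.029,-0.02,-0.001,0.033,0,-1],
  ],
)

```text
clock: 16.55
tool_pos: [0.5601, 0.1797, 0.2527]
tcp_rot: [-0.148, 0.005, 0.989, 0.002]
wrist_force: [0.4, 0.3, -1.6]
finger_gap: 0.426
finger_force: 30.0
```

Run:
```python
from kin import *
s=sensors.observe(); p0,R0=np.array(s["tool_pos"]),rot(s["tcp_rot"])
print('foot',(p0+R0.apply(FT)).round(3),'axis',R0.apply(AT).round(3),'ff',s["finger_force"],np.abs(s["qd"]).max(),s["joint_pos"].round(2))
p=imaging.capture("scene"); cv2.imwrite("pics/s3.png",cv2.resize(p["img"][90:290,180:430],(750,600)))
for t in("mill","keeper","pan"):
    for r in spotter.cut_out(p,t)[:2]:
        c=cloud(p,r["region"])[0]; print(t,r["confidence"],r["rect"],np.median(c,0).round(3),np.percentile(c,[3,97],axis=0).round(3).tolist())
c,uv=cloud(p); q=to_holder(c,H); e=(q-P0)@A; u=(q-P0)@U
k=(abs(u)<.022)&(q[:,1]>.06)&(q[:,1]<.14)&(e>.083)&(e<.105); print(k.sum(),np.median(q[k,1]))
plan(np.r_[.564,.18,.175]-tool_R([0,0,0],-.298,True).apply(FT),tool_R([0,0,0],-.298,True),5)
```

```text
foot [0.567 0.181 0.178] axis [-0.001 -0.003  1.   ] ff 29.978703969391063 0.5283421596763203 [ 0.18  0.59 -0.81  1.22  0.25  1.75  0.98]
mill 0.66 [126.7, 254.4, 25.1, 12.1] [ 0.663 -0.478  0.024] [[0.645, -0.522, 0.003], [0.674, -0.447, 0.034]]
mill 0.53 [215.7, 155.7, 16.1, 29.4] [ 0.341 -0.225  0.035] [[0.295, -0.243, 0.023], [0.399, -0.208, 0.047]]
keeper 0.85 [232.8, 228.8, 34.6, 18.8] [ 0.635 -0.126  0.08 ] [[0.599, -0.182, 0.062], [0.663, -0.09, 0.115]]
pan 0.76 [316.4, 152.8, 66.4, 96.5] [0.551 0.182 0.012] [[0.451, 0.095, 0.004], [0.642, 0.277, 0.055]]
39 0.11149928085501766
dist 0.004 per row mm 0.8 deg/row 0.12
[0.001, 0.0, -0.001, 0.0, -0.0, 0.001]
[0.001, 0.0, -0.001, 0.0, -0.0, 0.001]
[0.001, 0.0, -0.001, 0.0, -0.0, 0.001]
[0.001, 0.0, -0.001, 0.0, -0.0, 0.001]
[0.001, 0.0, -0.001, 0.0, -0.0, 0.001]
```

View pics/s3.png

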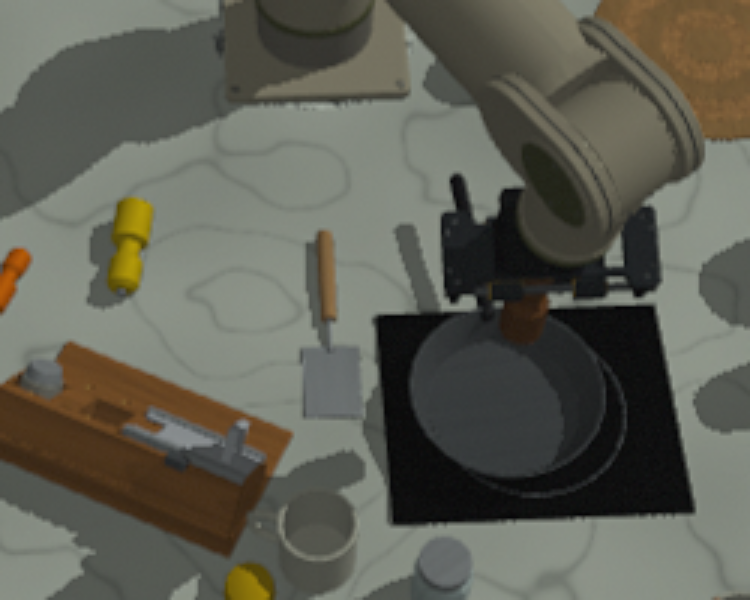

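The picture shows the mill held over the pan at about (525,318), the keeper open at (235,440), and the salt, mug and spatula in place. I'll let it settle and check that it's upright.

Emit:
apply_moves(
  moves=[
    [0,0,0,0,0,0,-1],
    [0,0,0,0,0,0,-1],
    [0,0,0,0,0,0,-1],
    [0,0,0,0,0,0,-1],
    [0,0,0,0,0,0,-1],
  ],
)

```text
clock: 17.38
tool_pos: [0.5595, 0.1788, 0.2539]
tcp_rot: [-0.147, 0.005, 0.989, 0.002]
wrist_force: [-0.7, 0.8, -2.8]
finger_gap: 0.423
finger_force: 30.0
```

Run:
```python
from kin import *
s=sensors.observe(); p0,R0=np.array(s["tool_pos"]),rot(s["tcp_rot"])
print('foot',(p0+R0.apply(FT)).round(3),'axis',R0.apply(AT).round(3),'ff',s["finger_force"],np.abs(s["qd"]).max())
for n in("scene","wrist"):
    p=imaging.capture(n); c,uv=cloud(p); b=p["img"][uv[:,1],uv[:,0]].astype(int)
    k=(abs(c[:,0]-.567)<.06)&(abs(c[:,1]-.181)<.05)&(c[:,2]>.15)&(c[:,2]<.31)&(b[:,2]-b[:,0]>20)
    print(n,k.sum())
    for z in np.arange(.16,.3,.015):
        m=k&(abs(c[:,2]-z)<.0075)
        if m.sum()>8: print(z.round(3),m.sum(),np.percentile(c[m,:2],[5,50,95],axis=0).round(3).tolist())
    if n=="wrist": cv2.imwrite("pics/w5.png",p["img"])
```

```text
foot [0.566 0.18  0.179] axis [-0.003 -0.003  1.   ] ff 29.97913551866077 0.0020622415520964213
scene 195
0.19 21 [[0.571, 0.16], [0.584, 0.171], [0.586, 0.19]]
0.205 41 [[0.574, 0.16], [0.583, 0.175], [0.588, 0.193]]
0.22 41 [[0.57, 0.16], [0.582, 0.176], [0.587, 0.196]]
0.235 65 [[0.567, 0.164], [0.576, 0.18], [0.585, 0.197]]
0.265 10 [[0.579, 0.174], [0.582, 0.18], [0.583, 0.19]]
wrist 3818
0.22 9 [[0.543, 0.173], [0.546, 0.189], [0.55, 0.194]]
0.235 300 [[0.543, 0.161], [0.546, 0.176], [0.552, 0.192]]
0.265 22 [[0.544, 0.171], [0.545, 0.181], [0.556, 0.198]]
0.28 296 [[0.544, 0.161], [0.548, 0.18], [0.567, 0.198]]
0.295 3184 [[0.547, 0.165], [0.555, 0.179], [0.578, 0.193]]
```

View pics/w5.png

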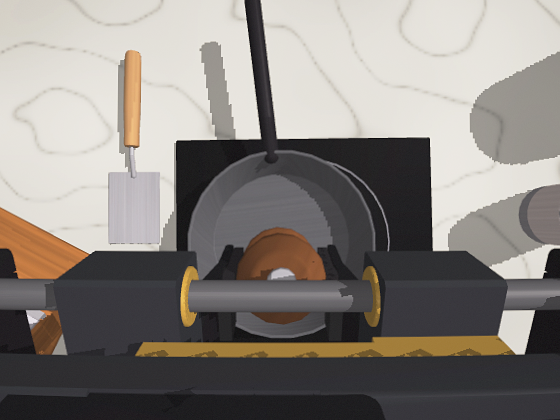

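The mill hangs upright: foot centre at x ≈ 0.566 and head centre at x ≈ 0.564, with the foot at z ≈ 0.18 over the pan's middle. It is still, so I'm handing in.

```bash
python3 -c "
from bench import finish_job
print(finish_job())"
```

```text
the job is handed in; nothing more can be done
None
```

I handed the job in with the keeper pushed to its stop and the mill held upright and still over the middle of the pan, its foot about 13 cm above the rim; no verdict came back.

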